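# Put the pawn away and pin the games box shut

### The job

Put the wooden pawn away in the games box, slide the lid fully shut, then lock it: push the round-headed pin from the stand down through the hole in the lid's tongue and the lug below, until its head sits on the lid. Leave the square-headed pin in the stand and do not disturb the other things on the table.

Things in the scene. Friction and masses are not known exactly. Their poses are not given: they have to be found in the camera images.
- chest: wooden games box, fixed, empty. Outside 150 (x) x 220 (y) mm, origin under its centre, z up. Inner floor at z = 8 mm, inside 134 x 204 mm; long side walls reach z = 78, end walls z = 65 (under the lid). A lug (44 x 36 mm, z = 43 to 65) sticks out of its -y end, with a vertical 13 mm through-hole at (0, -128) mm. Lid open by q: the inside is uncovered from y = -102 mm to y = q - 146 mm.
- lid (a joint): opening of the flat sliding lid, m: 0 = shut at its stop; grows towards the box's +y to 0.16; starts at 0.11 to 0.15. Slides with about 1.5 N, stays where left. Lid 130 x 220 x 8 mm (box z = 66 to 74), with a tongue (40 x 36 x 8 mm) at its -y end that has a 13 mm hole, 128 mm from the lid's middle; when shut this hole lies over the lug's hole
- lid_knob (a point): centre of the flat top of the lid's round wooden knob: 26 mm in diameter, 28 mm tall above the lid (top at box z = 102 mm), at y = -20 mm of the lid's middle; moves with the lid; axes as the box's
- lock_hole (a point): fixed on the box: centre of the lug's hole in plan, at the height of the lid's top surface (box z = 74 mm), at box (0, -128) mm; axes as the box's. With the lid shut the tongue's hole mouth is here.
- pin: the lock pin, wood, round head: shaft 10 mm in diameter and 45 mm long with a tapered end, head a cylinder 22 mm in diameter, 34 mm tall. Origin at the shaft's lower tip, z up along the pin: head from z = 45 to 79 mm. At the start it hangs by its head, shaft down, in one of the stand's two holes; lift it at least 45 mm to free it.
- short_pin: a spare pin, not for this box: square head 18 x 18 x 14 mm, shaft 10 mm in diameter and 25 mm long; origin at the shaft's lower tip (head from z = 25 to 39 mm). In the other hole of the stand; leave it there.
- stand: wooden pin stand, a fixed block 120 (x) x 50 (y) x 55 (z) mm, origin under its centre, with two 13 mm through-holes at x = -32 and +32 mm; which pin is in which hole varies
- pawn: wooden pawn standing on the table, 44 mm tall; base 32 mm in diameter, waist 18 mm at z = 20 mm, head an upright cylinder 24 mm in diameter from z = 26 to 43 mm; origin under its centre
- mug: white mug, 80 mm wide, 90 high, handle on its +y side; origin under its centre; leave alone
- jar: closed glass jar with wooden cap, 70 mm wide, 85 high; origin under its centre; leave alone
- case: black spectacle case, 60 x 160 x 35 mm high (x, y, z); origin under its centre; leave alone
- book: closed dark-red book, 130 x 190 x 24 mm high; origin under its centre; leave alone
- tin: plain metal tin, 60 mm wide, 70 high; origin under its centre; leave alone
- brush: flat wooden-handled brush lying on the table behind the box, 200 mm long; leave alone
Not all that is in view belongs to the job. Leave any white look-alike of the pin alone. There is more than one size of the pawn; the one meant has the size given above.

How it is judged:
On the way, in this order (a step that is already met when the one before it is completed fails the run):
1. the pawn is in the box (x of pawn in the frame of chest between -0.067 and 0.067 m and y of pawn in the frame of chest between -0.102 and 0.102 m and z of pawn in the frame of chest between 0.004 and 0.045 m), for 0.2 s.
2. the lid is shut (value of joint lid below 0.004 m), for 0.2 s.
3. the pin is through tongue and lug, head down on the lid (horizontal distance between pin and lock_hole below 0.006 m and z of pin in the frame of chest between 0.024 and 0.034 m and angle between pin's own z axis and vertical below 0.15 rad), for 0.2 s.
At the end, for the whole second after the job is handed in: The pawn is inside the box (standing or lying), the lid is shut to within 4 mm, and the round-headed pin stands upright (within 0.15 rad) through the holes of tongue and lug, within 6 mm of the hole's axis, its head within 5 mm of resting on the lid, at rest (all of step 1 and all of step 3 and value of joint lid below 0.004 m and linear speed of pin below 0.02 m/s); the robot touches nothing.
It fails at once if the square-headed pin is taken from the stand (moved over 20 mm) (distance of short_pin from where it was at the start of the episode above 0.02 m).
It fails at once if a bystander (mug, jar, case, book, tin, brush) is moved over 30 mm (distance of any of mug, jar, case, book, tin, brush from where it was at the start of the episode above 0.03 m).
It fails at once if the mug, jar or tin is tipped over (angle between any of mug, jar, tin's own z axis and vertical above 0.4 rad).
It also fails if it takes over 64 s, if anything falls off the work surface, if the arm or the gripper's body presses on something with over 40 N, if the wrist force passes 120 N, or if a joint passes its speed limit or range.

### The arm

A 6-joint arm with a two-finger parallel gripper is mounted at the origin on the work surface. World frame = base frame: x ahead of the robot, y to its left, z up, the work surface at z = 0. Lengths are in m, angles in rad, forces in N, time in s.
With the tool pointing down it reaches from about 0.3 to 0.825 m from the base axis. Payload 5.4 kg.
Tool frame: the origin (TCP) lies at the very end of the fingers, on their centre line; the grasp point (between the pads) lies 19 mm behind it; z points along the fingers, x is the direction in which the jaws open and shut, and the axes are right-handed (so a half turn about z gives the same grasp; the last joint's range is limited). The gripper opens to 92 mm and grips with 3 to 60 N. Pads are 20 mm wide; open, the fingers measure 128 mm over their backs; the gripper's body (75 mm by 189 mm) begins 69 mm behind the grasp point.
Start: joints at [-1.441, 0.158, 1.597, -0, 1.386, -0.21], TCP at [0.192, -0.542, 0.215] pointing down, gripper open.
Joint ranges: [-2.91, 2.91], [-0.94, 2.29], [0.18, 2.7], [-1.29, 4.43], [0.17, 2.64], [-3, 3]. Speed limits (rad/s): [2.57, 2.57, 3.14, 3.14, 3.14, 3.14].

### API

Orientations are given as a rotation vector (axis times angle).
In Python, from workcell import bot gives the robot as it stands. Calls block until the motion is done:
- bot.goto(position, orientation): joint-space move of the TCP to a pose.
- bot.line_to(position, rot=None, max_speed=0.15): straight line of the TCP; rot=None keeps the orientation; max_speed is the mean speed in m/s.
- bot.set_joints(angles): joint-space move.
- bot.set_gripper(opening, newtons=None): opening from 0.0 (shut) to 1.0 (fully open); newtons is the grip in N (None keeps the last); returns when the fingers have stopped.
- bot.hold(seconds).
- bot.inverse_kinematics(position, orientation): joint angles nearest the present ones, or None.
- bot.read_camera(name): name is "scene" or "top" or "wrist"; returns a dict with "pixels" (384x512x3 uint8, blue, green, red), "fx", "fy", "cx", "cy" (pixels), "k1" (the pictures are not rectified: a ray, as slopes to the right and down, at radius r is drawn at 1 + k1 r^2 times it, then the intrinsics apply), "R" (3x3) and "t" (3): a world point X has camera coordinates R X + t. Camera axes: x right, y down, z forward; pixel columns grow to the right and rows downward; lengths in m; the calibration is good to about 2 mm. A picture is of the moment at which its call begins. There is no depth.
A pose or a line that the arm cannot do raises bot.MotionError and nothing moves.
- bot.job_done(): hands the job in, once; it reports no verdict.
Readings, each from a call of its own:
- bot.current_clock(): time.
- bot.current_joints(): joint angles.
- bot.current_joint_vel(): joint speeds.
- bot.current_effort(): joint torques, N m.
- bot.current_ee_pos(): TCP position.
- bot.current_tool_rot(): TCP orientation.
- bot.current_contact_force(): force on the tool from outside, world axes, zero at the start.
- bot.current_ft_torque(): the same for the moment, N m.
- bot.current_opening(): opening from 0.0 (shut) to 1.0 (fully open).
Only numpy, scipy, OpenCV 4.12 (cv2) and the standard library are available. Lean on these libraries where they do the work, as an engineer would, in place of code of your own. Each camera call takes 0.05 s, during which the arm holds its last target. There are 200 camera calls.

## Working session

There is one attempt and no reset: what is moved stays moved. The work goes in short steps, each a Python script; the robot and the scene stay as the last script left them, time stands still between calls to the robot, and variables do not carry over. Pictures are saved under pics/ and viewed, about 8 in all and at most 12, crops included, and the job is handed in when it is done.

```bash
mkdir -p pics; cat > h.py <<'E'
import numpy as np, cv2
from workcell import bot
def snap(n,f):
    c=bot.read_camera(n); cv2.imwrite(f'pics/{f}.png',c['pixels']); np.save(f'pics/{f}.npy',{k:c[k] for k in c},allow_pickle=True); return c
def load(f): return np.load(f'pics/{f}.npy',allow_pickle=True).item()
def ray(c,u,v):
    K=np.array([[c['fx'],0,c['cx']],[0,c['fy'],c['cy']],[0,0,1]],float)
    p=cv2.undistortPoints(np.array([[[u,v]]],float),K,np.array([c['k1'],0,0,0],float))[0,0]
    R=np.array(c['R']);t=np.array(c['t'])
    return -R.T@t, R.T@np.array([p[0],p[1],1])
def onz(c,u,v,z):
    o,d=ray(c,u,v); return o+d*(z-o[2])/d[2]
def proj(c,X):
    x=np.array(c['R'])@X+np.array(c['t']); a=x[:2]/x[2]; a=a*(1+c['k1']*(a@a)); return np.array([c['fx']*a[0]+c['cx'],c['fy']*a[1]+c['cy']])
def tri(c1,p1,c2,p2):
    A=np.zeros((3,3));b=np.zeros(3)
    for c,p in((c1,p1),(c2,p2)):
        o,d=ray(c,*p);d/=np.linalg.norm(d);M=np.eye(3)-np.outer(d,d);A+=M;b+=M@o
    return np.linalg.solve(A,b)
E
python3 - <<'E'
from h import *
a=snap('top','top0');b=snap('scene','sc0')
for c in(a,b): print(c['fx'],c['k1'],-np.array(c['R']).T@c['t'])
print(bot.current_clock(),bot.current_tool_rot())
for f in('top0','sc0'): cv2.imwrite(f'pics/{f}_b.png',cv2.resize(cv2.imread(f'pics/{f}.png'),(800,600),interpolation=cv2.INTER_CUBIC))
E
```

```text
363.9594774473158 -0.0891525070836591 [0.3987211  0.00843906 1.14637092]
347.3566306965838 -0.016886116892222382 [ 1.07859428 -0.45384542  0.63597099]
0.1 [-2.56404772e+00  1.81317719e+00  1.79183483e-03]
```

View pics/top0_b.png

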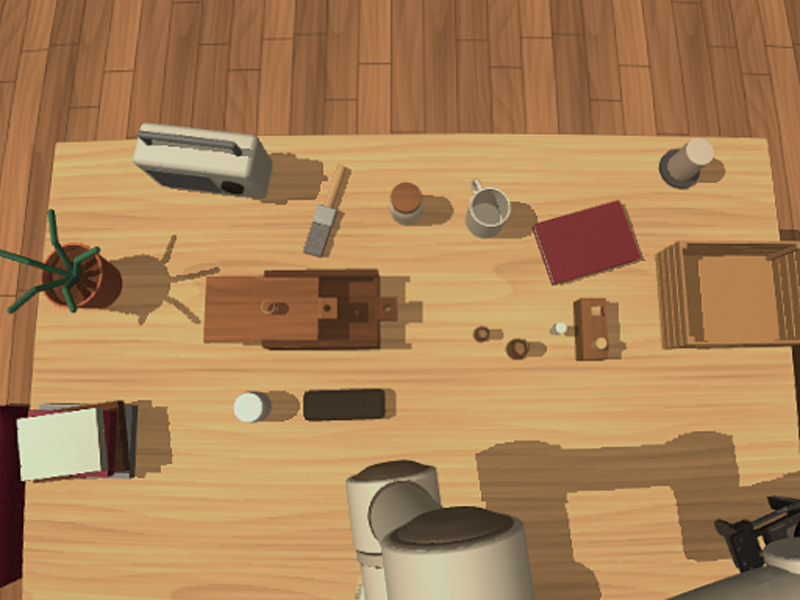

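View pics/sc0_b.png

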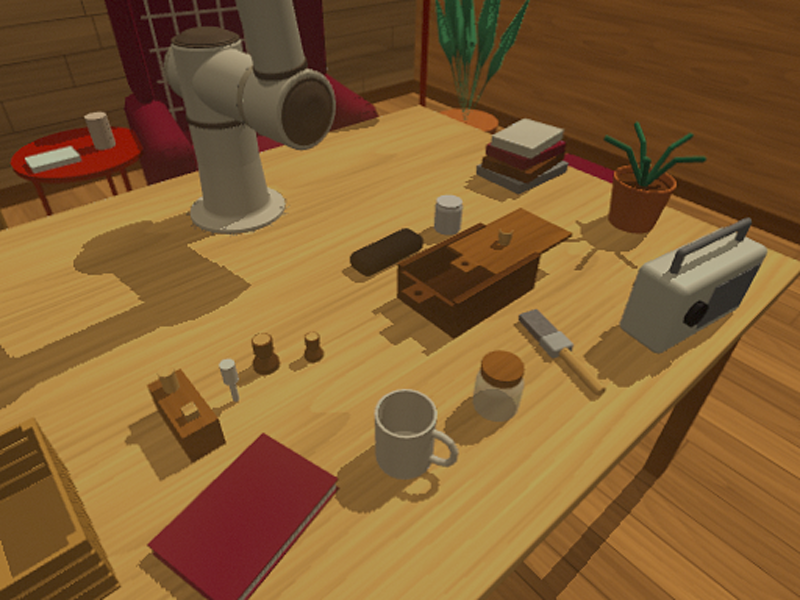

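The box lies at 800-px position (320,310), with its lug to the right at (388,310) and the knob at (270,307). The two pawns are at (482,334) and (517,348). In the stand, the round pin is at (601,343) and the square one at (596,311); a white look-alike is at (560,328). Next I'll look from close by with the wrist camera.

```bash
python3 - <<'E'
from h import *
c=load('top0'); s=.64
P=lambda u,v,z:onz(c,u*s,v*s,z).round(4)
print('pawnA',P(482,334,.04),'B',P(517,348,.04),'round',P(601,343,.089),'sq',P(596,311,.069),'knob',P(270,307,.102),'lug',P(388,310,.065))
down=lambda yaw:cv2.Rodrigues(cv2.Rodrigues(np.array([0,0,yaw]))[0]@np.diag([1.,-1,-1]))[0].ravel()
print(cv2.Rodrigues(bot.current_tool_rot())[0].round(2))
for n,(p,yaw) in dict(w1=([.47,-.28,.30],np.pi/2),w2=([.50,.03,.34],np.pi/2)).items():
    for y in(yaw,yaw-np.pi):
        try: bot.goto(p,down(y)); print(n,y,bot.current_joints().round(2)); break
        except bot.MotionError as e: print(e)
    w=snap('wrist',n); print(-np.array(w['R']).T@w['t'],w['fx'],w['k1'],bot.current_ee_pos())
    cv2.imwrite(f'pics/{n}_b.png',cv2.resize(w['pixels'],(800,600),interpolation=cv2.INTER_CUBIC))
E
```

```text
pawnA [ 0.5068 -0.1334  0.04  ] B [ 0.4788 -0.2013  0.04  ] round [ 0.4832 -0.3517  0.089 ] sq [ 0.5467 -0.3521  0.069 ] knob [0.5533 0.2684 0.102 ] lug [0.5517 0.0493 0.065 ]
[[ 0.33 -0.94 -0.  ]
 [-0.94 -0.33  0.  ]
 [-0.   -0.   -1.  ]]
w1 1.5707963267948966 [-0.76  0.04  1.56 -0.    1.54 -2.33]
[ 0.39641489 -0.28020349  0.47020852] 272.87691128820103 -0.006864763716439866 [ 0.46966265 -0.28042249  0.29972935]
w2 1.5707963267948966 [-0.18 -0.09  1.61 -0.    1.62 -1.75]
[0.42678857 0.02927443 0.51014709] 272.87691128820103 -0.006864763716439866 [0.50009339 0.02884177 0.33960061]
```

View pics/w1_b.png

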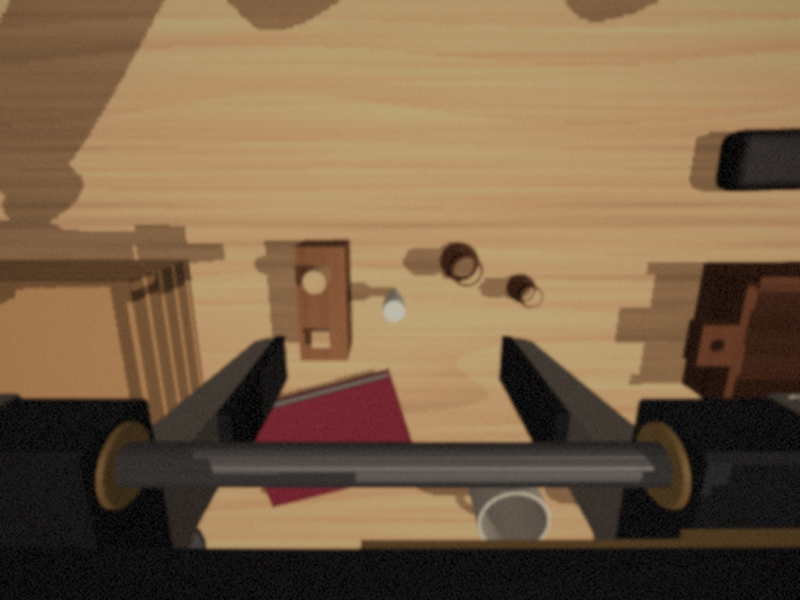

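View pics/w2_b.png

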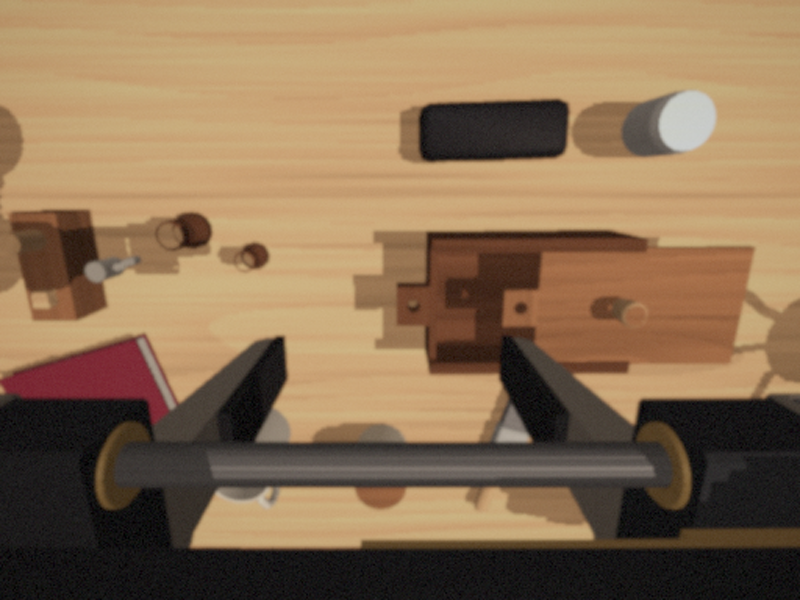

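```bash
python3 - <<'E'
from h import *
a=cv2.imread('pics/w1.png');b=cv2.imread('pics/w2.png')
z=lambda im,u,v,w,h,k:cv2.resize(im[v:v+h,u:u+w],None,fx=k,fy=k,interpolation=cv2.INTER_CUBIC)
A=z(a,270,145,90,60,4.4); A=cv2.resize(A,(400,266)); B=cv2.resize(z(a,180,145,90,90,4),(400,400))
C=cv2.resize(z(b,245,140,245,105,3),(800,343-1))
out=np.zeros((600,800,3),np.uint8); out[:266,:400]=A; out[:258,400:658]=cv2.resize(B,(258,258)); out[258:600]=C
out[:258,658:]=0
cv2.imwrite('pics/comp.png',out)
E
```

```text
(no output)
```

View pics/comp.png

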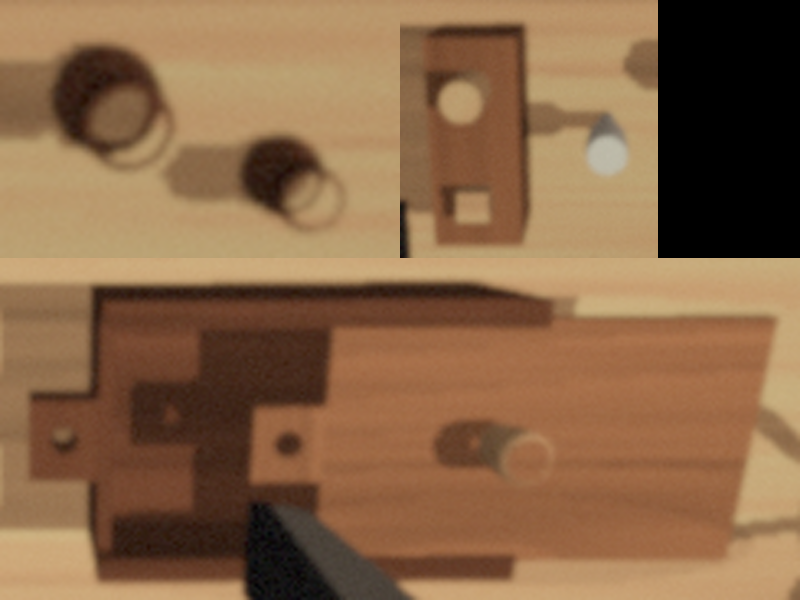

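The right-hand pawn's head measures about 22–23 mm across, against about 30 mm for the left one, so the right-hand pawn is the one meant. Next come the positions.

```bash
cat >> h.py <<'E'
down=lambda yaw:cv2.Rodrigues(cv2.Rodrigues(np.array([0,0,float(yaw)]))[0]@np.diag([1.,-1,-1]))[0].ravel()
E
python3 - <<'E'
from h import *
a=load('w1');b=load('w2')
print('pawn',onz(a,340.7,190.1,.043)); r=onz(a,201.3,180.6,.089);s=onz(a,205.1,216.9,.069);print('round',r,'sq',s,'dist',np.linalg.norm((r-s)[:2]), np.degrees(np.arctan2(*(s-r)[1::-1])))
l=onz(b,264.3,195.3,.065);t=onz(b,333.5,196.8,.074);k=onz(b,406.4,201.4,.102)
print('lug',l,'tongue',t,'knob',k,'tk(108)',np.linalg.norm((t-k)[:2]),'q',np.linalg.norm((t-l)[:2]))
print('dir from +y deg',[np.degrees(np.arctan2((p-l)[0],(p-l)[1])) for p in(t,k)])
for n,(u,v) in dict(knob=(270,307),lug=(388,310),tongue=(327,308)).items(): print(n,onz(load('top0'),u*.64,v*.64,dict(knob=.102,lug=.065,tongue=.074)[n]))
E
```

```text
pawn [ 0.51288871 -0.1352401   0.043     ]
round [ 0.48603225 -0.35210073  0.089     ] sq [ 0.54909217 -0.3527551   0.069     ] dist 0.06306331022737013 -0.5945376234479444
lug [0.5571526  0.05092816 0.065     ] tongue [0.55721575 0.16596321 0.074     ] knob [0.55648428 0.27243256 0.102     ] tk(108) 0.10647185758168123 q 0.11503506499628124
dir from +y deg [np.float64(0.03144944833852784), np.float64(-0.1728735217882807)]
knob [0.5533025 0.2683863 0.102    ]
lug [0.55169897 0.04934222 0.065     ]
tongue [0.55492268 0.16552326 0.074     ]
```

```bash
python3 - <<'E'
from h import *
d=down(0)
bot.set_gripper(.6,15)
bot.goto([.512,-.135,.13],d)
bot.line_to([.512,-.135,.015],max_speed=.12)
bot.set_gripper(0,12); print('mm',bot.current_opening()*92)
bot.line_to([.512,-.135,.16],max_speed=.2); print('mm',bot.current_opening()*92,bot.current_ee_pos())
bot.goto([.556,.110,.16],d)
bot.line_to([.556,.110,.027],max_speed=.12); print(bot.current_contact_force(),bot.current_opening()*92)
bot.set_gripper(.5); 
bot.line_to([.556,.110,.20],max_speed=.2)
bot.goto([.50,.12,.34],down(np.pi/2))
w=snap('wrist','w3'); print(bot.current_clock())
cv2.imwrite('pics/w3_b.png',cv2.resize(w['pixels'][100:300,150:],None,fx=2.2,fy=2.2,interpolation=cv2.INTER_CUBIC))
E
```

```text
mm 23.303096445496077
mm 23.422187387803355 [ 0.51108055 -0.13453472  0.1585216 ]
[ 0.3099337  -0.49609838 -0.38250932] 23.249968664393975
12.8417
```

View pics/w3_b.png

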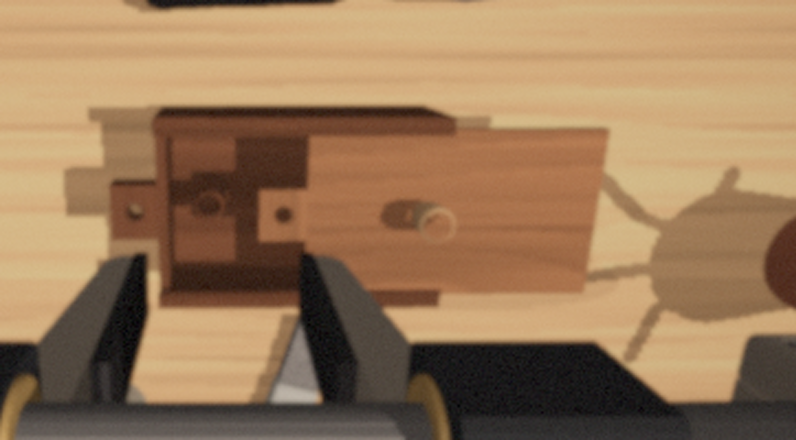

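The pawn stands in the box at (208,203). The tongue's hole is at (283,214), the knob at (437,224) and the lug's hole at (136,211). Now the lid.

```bash
python3 - <<'E'
from h import *
w=load('w3'); k=onz(w,348.6,201.8,.102); l=onz(w,211.8,195.9,.065); print(k,l)
x,y=.556,(k[1]+.2724)/2
d=down(np.pi/2)
bot.set_gripper(.65,15)
bot.goto([x,y,.19],d); bot.line_to([x,y,.082],max_speed=.1); print(bot.current_contact_force())
bot.set_gripper(0,15); print('mm',bot.current_opening()*92, bot.current_contact_force())
ye=l[1]+.108
bot.line_to([x,ye+.004,.082],max_speed=.06); print(bot.current_ee_pos(),bot.current_contact_force())
for i in range(10):
    ye_=ye+.002-.002*i
    bot.line_to([x,ye_,.082],max_speed=.03); f=bot.current_contact_force(); print(ye_,bot.current_ee_pos(),f)
    if f[1]>12: break
bot.set_gripper(.65); bot.line_to([x,bot.current_ee_pos()[1],.19],max_speed=.15)
bot.goto([.49,.06,.30],d); w=snap('wrist','w4'); print(bot.current_clock())
cv2.imwrite('pics/w4_b.png',cv2.resize(w['pixels'][130:260,180:400],None,fx=3.5,fy=3.5,interpolation=cv2.INTER_CUBIC))
E
```

```text
[0.55622737 0.27231373 0.102     ] [0.55735089 0.05279782 0.065     ]
[-0.09619134  0.4192952  -0.27830112]
mm 25.541375181284877 [-0.85244085  0.7072145   0.88589157]
[0.55635222 0.16472509 0.08211068] [ 4.34207800e+00  3.92720938e-03 -1.14038432e+00]
0.1627978196062556 [0.55635956 0.16282295 0.08208907] [ 4.85522361  0.73002292 -0.87032318]
0.1607978196062556 [0.55638261 0.16083464 0.08212482] [ 4.63270153  0.72772916 -2.13729576]
0.1587978196062556 [0.55638849 0.15885118 0.08213084] [ 5.54897616  1.00096452 -1.27857107]
0.1567978196062556 [0.55636315 0.15831625 0.08210529] [ 6.00108974  6.11292514 -2.37992831]
0.1547978196062556 [0.55638563 0.15819974 0.0821345 ] [ 6.62196731 11.50923418 -3.5016621 ]
0.1527978196062556 [0.55631178 0.15813084 0.08208224] [ 7.04607503 18.6135524  -3.88053607]
21.6667
```

View pics/w4_b.png

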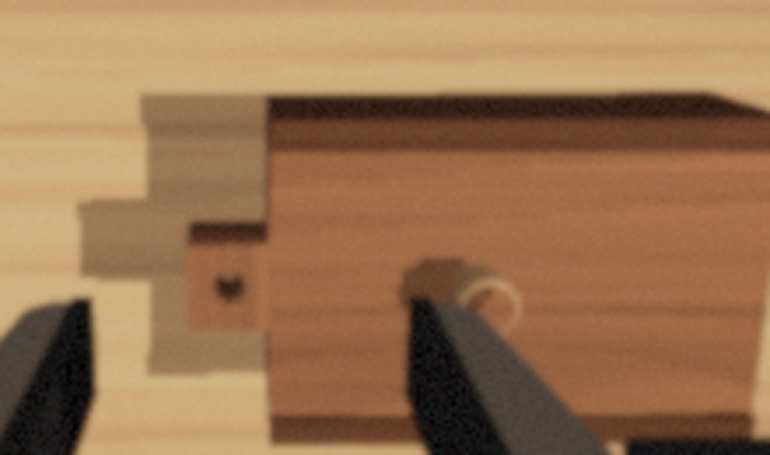

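The lid is against its stop. The tongue's hole is now over the lug at (230,286), and the knob is at (490,305).

```bash
python3 - <<'E'
from h import *
w=load('w4')
for n,x0,y0,wd,ht,z in(('hole',236,202,20,20,.074),):
    g=cv2.cvtColor(w['pixels'],cv2.COLOR_BGR2GRAY)[y0:y0+ht,x0:x0+wd].astype(float)
    m=np.clip(np.median(g)-15-g,0,None); yy,xx=np.mgrid[:ht,:wd]; u,v=(m*xx).sum()/m.sum()+x0,(m*yy).sum()/m.sum()+y0
    print(n,u,v,onz(w,u,v,z))
print('hole eye',onz(w,245.7,211.7,.074),'knob',onz(w,320,217.1,.102))
# closer look at stand with wrist
d=down(np.pi/2)
bot.set_gripper(.55)
bot.goto([.545,-.345,.22],d); w=snap('wrist','w5'); print(bot.current_ee_pos(),bot.current_clock())
cv2.imwrite('pics/w5_b.png',cv2.resize(w['pixels'][60:300,130:400],None,fx=2.4,fy=2.4,interpolation=cv2.INTER_CUBIC))
E
```

```text
hole 245.23121693121692 211.87777777777777 [0.55814822 0.05119906 0.074     ]
hole eye [0.55786005 0.05191887 0.074     ] knob [0.55607371 0.15885487 0.102     ]
[ 0.54570359 -0.34381122  0.22071855] 23.6
```

View pics/w5_b.png

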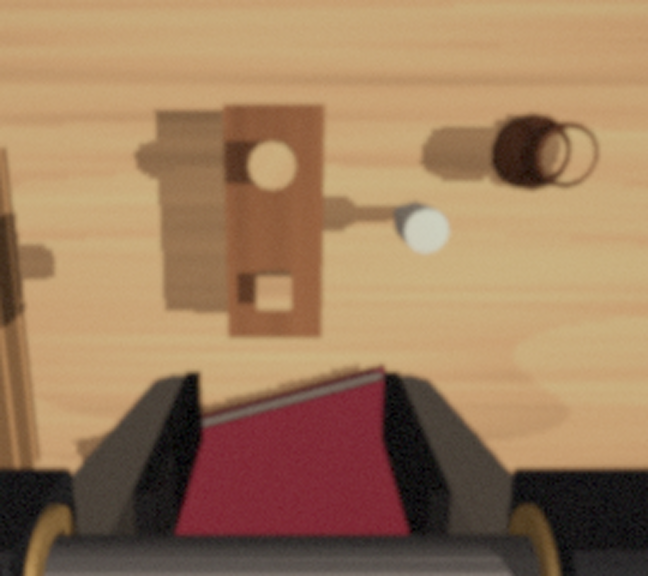

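The round pin's head is at (272,165), the square one at (275,293) and the white look-alike at (425,230). Now I'll grasp the round pin.

```bash
python3 - <<'E'
from h import *
w=load('w5')
p=onz(w,243.3,128.75,.089); q=onz(w,130+425/2.4,60+230/2.4,.08); print('pin',p,'white',q,'sq',onz(w,130+275/2.4,60+293/2.4,.069))
d=down(np.pi/2)
x,y=p[0],-.3525
bot.set_gripper(.45,25)
bot.goto([x,y,.16],d); bot.line_to([x,y,.063],max_speed=.1); print(bot.current_contact_force())
bot.set_gripper(0,25); print('mm',bot.current_opening()*92,bot.current_contact_force(),bot.current_ee_pos())
bot.line_to([x,y,.20],max_speed=.12); print('mm',bot.current_opening()*92,bot.current_contact_force())
bot.goto([.558,.0502,.20],d); print(bot.current_ee_pos(),bot.current_clock())
snap('wrist','w6'); s=snap('scene','s6'); t=snap('top','t6')
im=np.hstack([cv2.resize(s['pixels'][60:240,200:400],(400,360)),cv2.resize(t['pixels'][130:270,130:330],(400,280+80))])
cv2.imwrite('pics/c6.png',im)
E
```

```text
pin [ 0.48595799 -0.35271047  0.089     ] white [ 0.51650777 -0.28023666  0.08      ] sq [ 0.55017013 -0.35210966  0.069     ]
[-1.01411516 -0.34721781 -0.47144421]
mm 21.174510501903285 [0.11923857 1.49148616 1.39953562] [ 0.48618211 -0.35274744  0.06349323]
mm 21.04962141516771 [-0.74965369 -0.02211111 -0.45637143]
[0.55819367 0.04920645 0.19995381] 28.7333
```

View pics/c6.png

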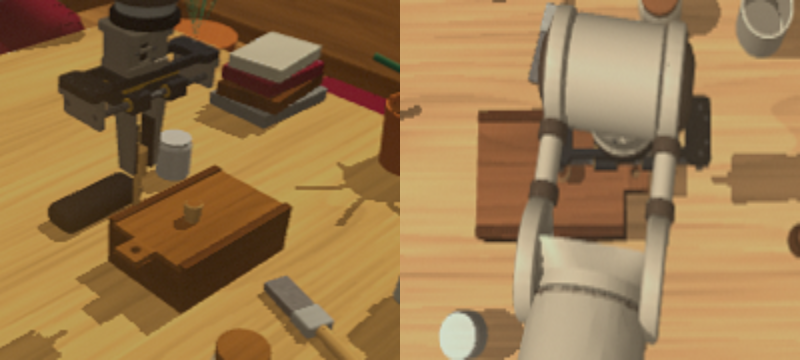

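View pics/w6.png

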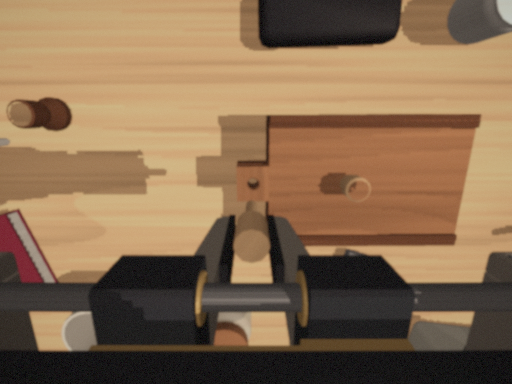

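The pin is held upright over the lug, and the tongue's hole is visible at (253,183). I'll descend while watching the force.

```bash
python3 - <<'E'
from h import *
w=load('w6'); x0,y0=245,175
g=cv2.cvtColor(w['pixels'],cv2.COLOR_BGR2GRAY)[y0:y0+16,x0:x0+16].astype(float)
m=np.clip(np.median(g)-15-g,0,None); yy,xx=np.mgrid[:16,:16]; u,v=(m*xx).sum()/m.sum()+x0,(m*yy).sum()/m.sum()+y0
h=onz(w,u,v,.074); print(u,v,h, onz(w,358,189,.102))
X,Y=.558,.0504
bot.line_to([X,Y,.135],max_speed=.1); bot.hold(.2)
f0=bot.current_contact_force(); print(bot.current_ee_pos(),f0)
z=.132
while z>.0815:
    bot.line_to([X,Y,z],max_speed=.05); f=bot.current_contact_force()-f0
    if abs(f[2])>5 or np.hypot(*f[:2])>5: print('contact',z,f.round(1),bot.current_ee_pos()); break
    z-=.003
print(z,bot.current_ee_pos(),f,bot.current_clock())
E
```

```text
253.21989772198978 185.07159460715945 [0.55983584 0.05129437 0.074     ] [0.55695427 0.15791053 0.102     ]
[0.55861628 0.05035054 0.13588747] [-0.555528    0.31188808 -0.03687963]
0.08099999999999996 [0.55780553 0.05041147 0.08372181] [-0.52153148  0.29356965 -0.1125734 ] 34.1333
```

The pin slid in without contact. Next I'll seat it, release and check.

```bash
python3 - <<'E'
from h import *
X,Y=.558,.0504
f0=np.array([-.5,.3,0])
for z in np.arange(.0815,.0765,-.0005):
    bot.line_to([X,Y,z],max_speed=.02); bot.hold(.1); f=bot.current_contact_force()-f0
    if abs(f[2])>4: break
print(z,bot.current_ee_pos(),f.round(1))
bot.set_gripper(.5); bot.hold(.3); bot.line_to([X,Y,.2],max_speed=.1); print(bot.current_contact_force())
bot.goto([.49,.06,.30],down(np.pi/2)); bot.hold(.2)
w=snap('wrist','w7'); s=snap('scene','s7'); print(bot.current_clock())
im=np.hstack([cv2.resize(w['pixels'][130:260,180:380],(400,260),interpolation=2),cv2.resize(s['pixels'][120:230,220:380],(380,260),interpolation=2)])
cv2.imwrite('pics/c7.png',im)
E
```

```text
0.0815 [0.5585958  0.05033427 0.08240766] [ 0.2 -1.1  6.2]
[-1.13329951 -0.31881275  0.22917619]
37.5417
```

View pics/c7.png

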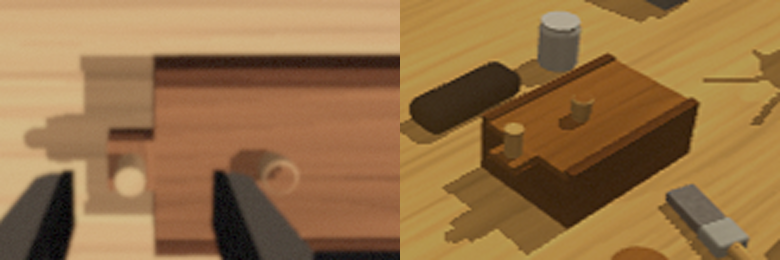

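The pin stands upright in the lid's tongue: head at (129,181) in the wrist crop and (514,128) in the scene crop. I'll check its height and hand in.

```bash
python3 - <<'E'
from h import *
w=load('w7');s=load('s7')
p=tri(w,(244.5,220.5),s,(268,174.2)); k=tri(w,(320.2,218),s,(220+183*160/380,120+100*110/260)); print('head',p,'knob',k,'d',p-k)
if .098<p[2]<.116: bot.job_done(); print('done',bot.current_clock())
E
```

```text
head [0.55837845 0.05062226 0.10731555] knob [0.55862117 0.16001966 0.09669899] d [-0.00024272 -0.1093974   0.01061656]
the job is handed in; nothing more can be done
the job is handed in; nothing more can be done
```

The pawn is in the box, the lid is shut, and the round-headed pin is through the tongue and lug. I handed the job in at about 37.6 s; no verdict is reported.

- **Pawn:** I took the smaller of the two (head about 22–23 mm, against about 30 mm for the other). A picture taken before the lid was shut showed it inside the box.
- **Lid:** I slid it by the knob until it hit its stop, with the push force rising to about 19 N. A picture then showed the tongue's hole over the lug.
- **Pin:** It went in with no force above the 5 N limit I set. It seated with about 6 N at the expected height.
- **Last check:** Two views put the top of the pin's head at z = 0.107 m, where 0.108 m is expected when seated. It is 109 mm from the knob, where 108 mm is expected.
- **Disagreement:** The same two views gave the knob's top as 0.097 m instead of 0.102 m. I put this down to reading the pixels by eye.
- **Not checked:** I took no last picture of the stand or of everything else on the table. The force readings showed no contact with them.

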